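Shut the slide box and press its label holder home

ROBOT

A 7-joint arm with a two-finger parallel gripper is mounted at the origin on a cart in front of the work surface, level with it; the furniture and walls round the work are solid. World frame = base frame: x ahead of the robot, y to its left, z up, the work surface at z = 0. Lengths are in m, angles in degrees, forces in N, time in s.
With the tool pointing down it reaches from about 0.425 to 0.875 m from the base axis. Payload 4.7 kg.
Tool frame: the origin (TCP) lies between the finger pads, 19 mm behind the fingertips; this is the grasp point; z points along the fingers, y is the line along which they close (so a half turn about z gives the same grasp; the last joint's range is limited). The gripper opens to 87 mm and grips with 3 to 60 N. Pads are 19 mm wide; open, the fingers measure 117 mm over their backs; the gripper's body (75 mm by 190 mm) begins 51 mm behind the grasp point.
Start: joints at [68.073, 18.392, -4.016, 83.108, 1.295, 78.541, -3.26], TCP at [0.251, -0.6, 0.241] pointing down, gripper open.
Joint ranges: [-163.93, 163.93], [-17.29, 119.83], [-79.2, 71.16], [3.27, 140.29], [-89.18, 269.18], [5.43, 117.66], [-154.24, 154.24]. Speed limits (degrees/s): [147.25, 147.25, 180, 180, 180, 180, 180].

INTERFACE

Orientations are given as [roll, pitch, yaw] about the fixed x, y, z axes, in that order (R = Rz(yaw) Ry(pitch) Rx(roll)).
In Python, from cell import robot gives the robot as it stands.
- The arm moves only by the tool servo_tool, never from a script. Its arguments are lists of equal length, an entry for each row: "gripper": the finger opening in m, from 0 to 0.087; "dp": the shift along the tool's x, y, z in m, a list of three; "dr": the turn, a rotation vector about the tool's x, y, z in rad, a list of three. In form: {"gripper": [gripper, ...], "dp": [[dx, dy, dz], ...], "dr": [[ax, ay, az], ...]}. A call has 1 to 8 rows; each row shifts and turns the commanded pose from where the row before left it, along the tool's axes as they then stand; what a row does not reach is not made up. A row lasts 1/10 s, in which the tool goes at most 50 mm and 8.59 degrees, less where a joint would pass 70% of its speed; a pose out of reach is approached as far as the arm can. A call is refused whole if a number of a shift passes 0.05 or a number of a turn 0.15, either way. A call with a gripper value outside its range is refused whole. The fingers move at their own pace and stop on an object; "force" is the grip in N (left out, the last holds). Time passes only in rows, so rows that do not move let the fingers close. It gives the time, the measured TCP pose, the force, the opening and the grip force at its end, in the units of the state.
- robot.sense(): the state, without advancing time (a new reading comes with each control period).
- robot.grab_frame(name): name is "scene" or "side" or "wrist"; returns a dict with "color" (384x512x3 uint8, red, green, blue), "K" (3x3 intrinsics, pixels), "R" (3x3) and "t" (3): a world point X has camera coordinates R X + t. Camera axes: x right, y down, z forward; pixel columns grow to the right and rows downward; lengths in m; the calibration is good to about 2 mm. A picture is of the moment at which its call begins. There is no depth.
- robot.finish_job(): hands the job in; it is judged then, once.
The state is a dict: "t": time; "q": joint angles; "joint_vel": joint speeds; "effort": joint torques, N m; "eef_pos": TCP position; "tcp_rot": TCP orientation; "ft_force": force on the tool from outside, world axes, zero at the start; "ft_torque": the same for the moment, N m; "opening": finger opening in m; "finger_force": force on a finger pad.
Only numpy, scipy, OpenCV 4.12 (cv2) and the standard library are available. Lean on these libraries where they do the work, as an engineer would, in place of code of your own. Each camera call takes 0.05 s, during which the arm holds its last target. There are 200 camera calls.

TASK

Press the blue hinged cover of the slide box down until its catch snaps and holds it shut. Then take the yellow label holder out of its black stand, push it down behind the white lip on the front of the box until the sprung orange bar under it is fully down, and keep it pressed home: the program finishes with the gripper still holding the label holder down. Leave the other things on the bench undisturbed.

Things in the scene. Friction and masses are not known exactly. Their poses are not given: they have to be found in the camera images.
- slide_box: grey box for microscope slides, fixed to the bench, 130 (x) x 170 (y) x 48 mm high without its blue cover (55 mm with it shut); origin at the centre of its underside; x points from the front (label side) to the hinge side, z up. Its flat front face is at x = -65 mm; before it runs a label channel, open at the top, behind a white lip
- channel (a point): centre of the channel's mouth, 30 mm above the bench (lip top), midway in the 8 mm gap between lip and box face; x towards the face, y along the channel (84 mm between end cheeks). Lip 4 mm thick; its flared rim leans outward to x = -11 mm, 4 mm above this point. Hard channel floor 18 mm below this point; the orange bar in its middle stands 6 mm higher. The box face rises 18 mm above this point
- cover (a joint): angle (rad) of the blue cover (126 x 172 x 6 mm) about its hinge along the box's y axis: 0 = flat shut, positive = front edge raised. Hinge line at x = +61, z = 49 mm of the box. The stiff hinge stays about where it is left; in the last 0.11 rad a catch must be overcome (about 7 to 8 N at the pad, snapping over near 0.05 rad); below 0.03 it has snapped and stays shut
- cover_pad (a point): middle of the white thumb pad (20 x 50 mm) on the cover's outer face, 108 mm from the hinge line and 18 mm from the cover's front edge; its x axis points along the cover to the hinge, its z axis is the outward normal of the cover
- floor_bar (a joint): how far the sprung orange bar in the channel is pressed down (m): 0 = up, 0.006 = fully down; it pushes back with 4 N at the start and 9 N fully down, and lifts the label holder again when that is let go
- label_holder: yellow label holder, upright in the stand, 40 to 80 g: blade 4 mm thick (x), 70 wide (y), 48 mm high with a white label on one face; above it a ribbed grip tab 12 mm thick (x), 30 wide (y), from 47 to 83 mm height. Origin at the middle of the blade's lower edge, z up. Either face may look forward in the channel
- holder_grip (a point): centre of the grip tab of the label holder, 74 mm above the blade's lower edge, a good place for the TCP; squeeze across the 12 mm
- holder_stand: black stand, fixed, base 50 x 96 mm, 25 mm high, with a slot 5 mm wide, 74 mm long and 19 mm deep along its y axis that holds the blade upright; the slot's floor is 6 mm above the bench; origin at the centre of its underside. A tall thin fixed screen stands on the bench at least 0.1 m to its right (-y)
- timer: white bench timer, 58 x 66 x 20 mm, loose bystander; origin at the centre of its underside
- petri_dish: petri dish, 72 mm across, 14 mm high, loose bystander; origin at the centre of its underside
- beaker: empty clear beaker, 65 mm across, 78 mm high, loose bystander; origin at the centre of its underside
- bulb: dark red rubber pipette bulb, 45 x 99 x 45 mm, loose bystander; origin at the centre of its underside
There are look-alikes about, which are no part of the job. Several things have the shape of the label_holder; the one meant has the colours described above.

How it is judged:
By the outcome, as a careful person would: the job done as asked, in the order asked, and still so for the second after the job is handed in, while the arm keeps its last pose, push and grip.
It also fails if it takes over 64 s, if anything falls off the work surface, if the arm or the gripper's body presses on something with over 40 N, if the wrist force passes 120 N, or if a joint passes its speed limit or range.

## Working session

There is one attempt and no reset: what is moved stays moved. The work goes in short steps, Python scripts to look and compute and a tool call to move; the robot and the scene stay as the last step left them, time stands still between calls to the robot, and variables do not carry over. Pictures are saved under pics/ and viewed, at most 10 in all, crops included, and the job is handed in when it is done.

Besides the shell and the picture viewer there is one more tool, called after "Request:" by a JSON object that holds its "api" and its "payload", one argument or row to a line. servo_tool: Moves the arm, as the interface text tells. Its arguments: {"type":"object","properties":{"gripper":{"type":"array","items":{"type":"number"}},"dp":{"type":"array","items":{"type":"array","items":{"type":"number"}}},"dr":{"type":"array","items":{"type":"array","items":{"type":"number"}}},"force":{"type":"number"}},"required":["gripper","dp","dr"]}

```bash
mkdir -p pics
cat > h.py <<'E'
import numpy as np, cv2, pickle
from cell import robot
def snap(n,tag):
    f=robot.grab_frame(n); pickle.dump(f,open(f'pics/{tag}.pkl','wb')); cv2.imwrite(f'pics/{tag}.png',f['color'][:,:,::-1]); return f
def ld(tag): return pickle.load(open(f'pics/{tag}.pkl','rb'))
def onplane(f,u,v,z):
    C=-f['R'].T@f['t']; d=f['R'].T@np.linalg.inv(f['K'])@[u,v,1]; return C+d*(z-C[2])/d[2]
def proj(f,X):
    c=f['R']@np.array(X)+f['t']; p=f['K']@c; return p[:2]/p[2]
def crop(tag,x0,y0,x1,y1,s,out):
    im=ld(tag)['color'][y0:y1,x0:x1,::-1]; cv2.imwrite(f'pics/{out}.png',cv2.resize(im,None,fx=s,fy=s,interpolation=cv2.INTER_CUBIC))
E
python3 - <<'E'
from h import *
a=snap('scene','s0')['color'];b=snap('side','d0')['color']
cv2.imwrite('pics/two.png',np.vstack([cv2.resize(a,(400,300)),cv2.resize(b,(400,300))])[:,:,::-1])
for n in('s0','d0'):
    f=ld(n);print(-f['R'].T@f['t'],f['R'][2])
E
```

```text
[-0.54318052 -0.62437349  0.92566178] [ 0.72172877  0.39789378 -0.5663816 ]
[0.35882352 1.03098721 1.00763331] [ 0.1307715  -0.74894255 -0.64960286]
```

View pics/s0.png

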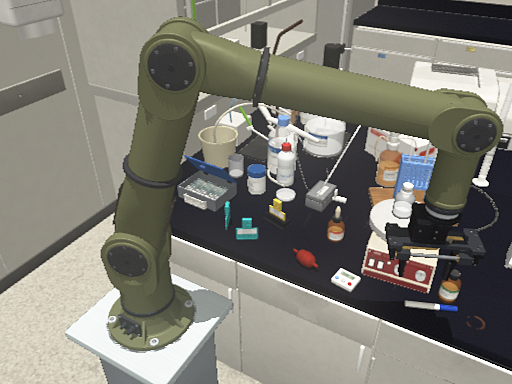

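View pics/d0.png

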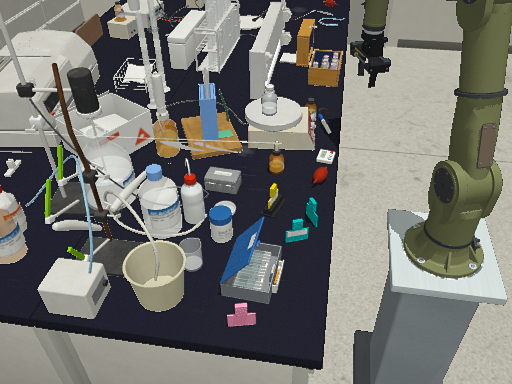

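The yellow holder in its black stand is at scene (277,210) and side (272,200). It could be confused with the teal ones at scene (227,214) and (246,230), and the pink one at side (241,316). The yellow one matches the description. The box is at scene (207,187) and side (252,270), and I'll check both in close crops.

Run:
```python
from h import *
crop('s0',170,140,300,250,4.5,'c1'); crop('d0',200,180,330,310,4.5,'c2')
```

```text
(no output)
```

View pics/c1.png

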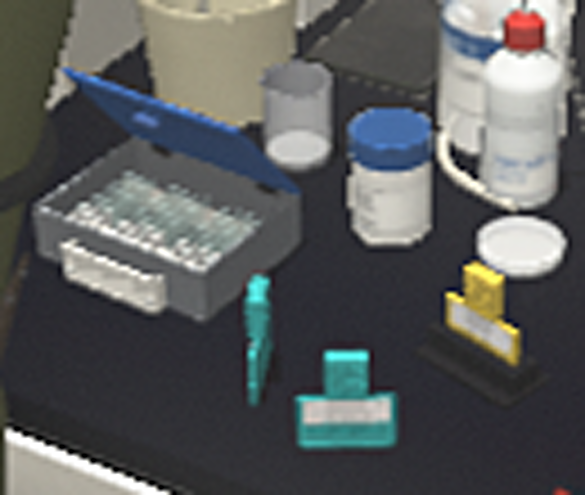

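View pics/c2.png

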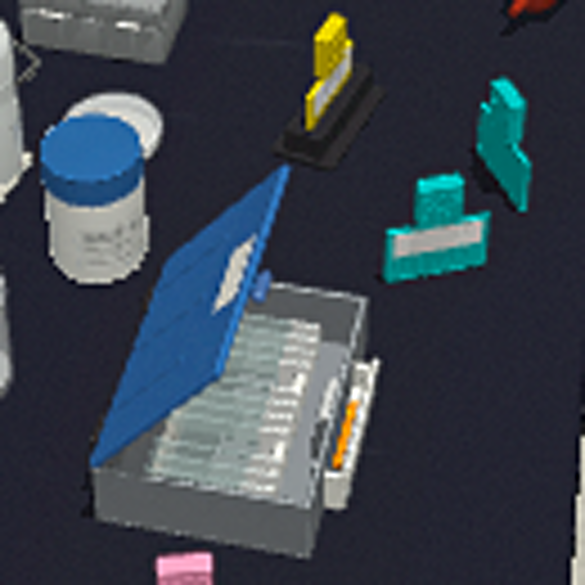

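```bash
cat > fit.py <<'E'
from h import *
from scipy.optimize import least_squares
s,d=ld('s0'),ld('d0')
S=lambda u,v:(s,170+u/4.5,140+v/4.5); D=lambda u,v:(d,200+u/4.5,180+v/4.5)
def W(p,X): c,q=np.cos(p[2]),np.sin(p[2]); return np.array([p[0]+c*X[0]-q*X[1],p[1]+q*X[0]+c*X[1],X[2]])
def cov(p,r,y): t=p[3]; return [.061-r*np.cos(t)+.006*np.sin(t),y,.049+r*np.sin(t)+.006*np.cos(t)]
box=[(D(311,557),[-.065,.085,0]),(D(97,520),[.065,.085,0]),(D(366,298),[-.065,-.085,.048]),(S(36,212),[-.065,.085,.048]),(S(205,268),[-.065,-.085,.048]),(S(205,318),[-.065,-.085,0])]
cv=[(D(288,168),.126,-.086),(D(217,375),.126,.086),(D(95,463),0,.086),(D(165,268),0,-.086),(D(236,273),.108,0),(S(65,70),.126,.086),(S(298,190),0,-.086)]
def r(p):
    return np.concatenate([proj(o[0],W(p,X))-o[1:] for o,X in box]+[proj(o[0],W(p,cov(p,a,y)))-o[1:] for o,a,y in cv])
R=least_squares(r,[.5,.35,0,1],loss='soft_l1');p=R.x
print('box',p,np.degrees(p[2:]));print(r(p).reshape(-1,2).round(1).tolist())
print('channel',W(p,[-.069,0,.03]),'pad',W(p,cov(p,.108,0)))
hp=[(S(447,294),[0,.035,.054]),(S(519,334),[0,-.035,.054]),(S(484,270),[0,0,.089]),(D(309,95),[0,.035,.054]),(D(352,44),[0,-.035,.054]),(D(331,20),[0,0,.089])]
g=lambda p:np.concatenate([proj(o[0],W(p,X))-o[1:] for o,X in hp])
H=least_squares(g,[.6,.1,0],loss='soft_l1').x
print('holder',H,np.degrees(H[2]));print(g(H).reshape(-1,2).round(1).tolist())
for n,f,u,v in[('timer',s,346,279),('bulb',s,305,258),('petri',s,286,194),('beaker',s,236,172),('teal1',s,246,238),('teal2',s,227,226)]: print(n,onplane(f,u,v,.01).round(3))
E
python3 fit.py; python3 -c "
from h import *;print(robot.sense()['tcp_rot'],robot.sense()['eef_pos'])"
```

```text
box [ 0.53122289  0.1889366  -0.04796787  0.877924  ] [-2.74835667 50.30133985]
[[0.0, 0.1], [-0.3, 0.1], [-0.1, -1.0], [-1.2, -1.3], [-0.8, 1.0], [-0.1, 1.0], [-0.2, -1.5], [0.9, -0.7], [-1.4, 0.2], [-0.3, -2.5], [0.1, 0.5], [-1.4, -0.3], [0.3, -0.3]]
channel [0.46230225 0.19224512 0.03      ] pad [0.52785827 0.18909812 0.13592926]
holder [ 0.51563899 -0.10569841 -0.28126875] -16.115512170935585
[[0.2, -0.4], [-0.5, -0.3], [-0.2, 0.8], [0.1, -0.6], [-0.3, -2.0], [0.0, 1.0]]
timer [ 0.369 -0.405  0.01 ]
bulb [ 0.391 -0.267  0.01 ]
petri [ 0.669 -0.065  0.01 ]
beaker [0.709 0.175 0.01 ]
teal1 [ 0.383 -0.064  0.01 ]
teal2 [0.405 0.022 0.01 ]
[-1.79899768e+02  5.93925556e-03  2.27395722e+01] [ 0.25100405 -0.59906129  0.24027202]
```

Run:
```python
from h import *
a=ld('s0')['color'][90:280,255:405,::-1]; b=ld('d0')['color'][95:225,170:350,::-1]
a=cv2.resize(a,(450,570),interpolation=3); b=cv2.resize(b,(340,246),interpolation=3)
o=np.zeros((570,795,3),np.uint8); o[:,:450]=a; o[:246,455:795]=b
cv2.imwrite('pics/c3.png',np.clip(o*1.6,0,255).astype(np.uint8))
```

```text
(no output)
```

View pics/c3.png

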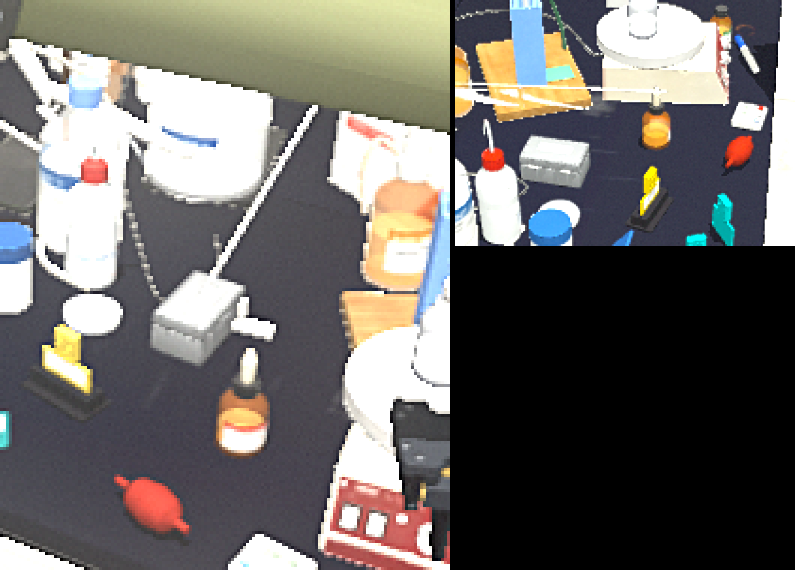

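Run:
```python
from h import *
from scipy.optimize import least_squares
s,d=ld('s0'),ld('d0')
for a,b in[((327,182),(280,143)),((360,126),(180,142)),((360,126),(200,142.5)),((360,126),(245,143))]:
    R=least_squares(lambda X:np.r_[proj(s,X)-a,proj(d,X)-b],[.6,-.2,.2]);print(R.x.round(3),R.fun.round(1))
```

```text
[ 0.531 -0.249  0.177] [-4.9  6.  -4.5 -6.8]
[ 0.865 -0.223  0.187] [ -8.7  13.4  -6.7 -12.7]
[ 0.806 -0.232  0.201] [-11.4  17.2  -9.1 -16.9]
[ 0.679 -0.253  0.235] [-17.5  25.4 -15.  -26.7]
```

The white diagonal line at scene (327,182)-(360,126) and the line at side y=143 are probably the thin screen: about y=-0.24, x over 0.5, top near 0.2 m. I'll travel high to clear it.

Request:
{"api": "servo_tool", "payload": {
  "gripper": [0, 0, 0, 0, 0, 0, 0, 0],
  "force": 30,
  "dp": [
    [0, 0, -0.04],
    [0, 0, -0.04],
    [0, 0, -0.04],
    [0, 0, -0.04],
    [0, 0, -0.02],
    [0.02, -0.035, 0],
    [0.02, -0.035, 0],
    [0.02, -0.035, 0]
  ],
  "dr": [
    [0, 0, 0.11],
    [0, 0, 0.11],
    [0, 0, 0.11],
    [0, 0, 0.11],
    [0, 0, 0],
    [0, 0, 0],
    [0, 0, 0],
    [0, 0, 0]
  ]
}}

```text
t: 0.9
eef_pos: [0.3161, -0.496, 0.4207]
tcp_rot: [-180.0, 0.0, -2.5]
ft_force: [0.3, -0.1, -0.1]
opening: 0.0307
finger_force: 0.0
```

Request:
{"api": "servo_tool", "payload": {
  "gripper": [0, 0, 0, 0, 0, 0, 0, 0],
  "dp": [
    [0.02, -0.035, 0],
    [0.02, -0.035, 0],
    [0.02, -0.035, 0],
    [0.02, -0.035, 0],
    [0.02, -0.035, 0],
    [0.02, -0.035, 0],
    [0.02, -0.035, 0],
    [0.02, -0.035, 0]
  ],
  "dr": [
    [0, 0, 0],
    [0, 0, 0],
    [0, 0, 0],
    [0, 0, 0],
    [0, 0, 0],
    [0, 0, 0],
    [0, 0, 0],
    [0, 0, 0]
  ]
}}

```text
t: 1.7
eef_pos: [0.4881, -0.2228, 0.4209]
tcp_rot: [180.0, 0.0, -2.5]
ft_force: [1.1, -0.9, 0.2]
opening: 0.0007
finger_force: 0.0
```

Request:
{"api": "servo_tool", "payload": {
  "gripper": [0, 0, 0, 0, 0, 0, 0, 0],
  "dp": [
    [0.005, -0.04, 0],
    [0.005, -0.04, 0],
    [0.005, -0.04, 0],
    [0.005, -0.04, 0],
    [0.005, -0.04, 0],
    [0.005, -0.04, 0],
    [0, -0.04, 0],
    [0, 0, 0]
  ],
  "dr": [
    [0, 0, 0],
    [0, 0, 0],
    [0, 0, 0],
    [0, 0, 0],
    [0, 0, 0],
    [0, 0, 0],
    [0, 0, 0],
    [0, 0, 0]
  ]
}}

```text
t: 2.5
eef_pos: [0.5287, 0.0617, 0.4211]
tcp_rot: [-179.8, 0.0, -1.8]
ft_force: [0.6, 0.2, 0.1]
opening: 0.0009
finger_force: 0.0
```

Request:
{"api": "servo_tool", "payload": {
  "gripper": [0, 0, 0, 0, 0, 0, 0, 0],
  "dp": [
    [0.002, -0.03, 0],
    [0.002, -0.03, 0],
    [0, -0.03, 0.03],
    [0, -0.037, 0.04],
    [0, 0, 0.04],
    [0, 0, 0.04],
    [0, 0, 0.04],
    [0, 0, 0.03]
  ],
  "dr": [
    [0, 0, 0],
    [0, 0, 0],
    [0, 0, 0],
    [0, 0, 0],
    [0, 0, 0],
    [0, 0, 0],
    [0, 0, 0],
    [0, 0, 0]
  ]
}}

```text
t: 3.3
eef_pos: [0.5378, 0.1767, 0.2014]
tcp_rot: [179.9, 0.2, -2.5]
ft_force: [-0.4, 0.5, 0.1]
opening: 0.0002
finger_force: 0.0
```

Run:
```python
from h import *
s=snap('scene','s1');w=snap('wrist','w1')
d=snap('side','d1')
a=d['color'][160:320,180:340,::-1]
o=np.zeros((560,800,3),np.uint8);o[:400,:400]=cv2.resize(a,(400,400),interpolation=3);o[:300,400:]=cv2.resize(w['color'][:,:,::-1],(400,300))
o[300:560,400:]=cv2.resize(s['color'][110:240,150:350,::-1],(400,260),interpolation=3)
cv2.imwrite('pics/m1.png',o);print(robot.sense()['eef_pos'],robot.sense()['ft_force'],robot.sense()['tcp_rot'])
```

```text
[0.53776097 0.17668278 0.20270123] [ 0.49627599 -0.0615423   0.27389064] [179.91801414   0.25421142  -2.49064441]
```

View pics/m1.png

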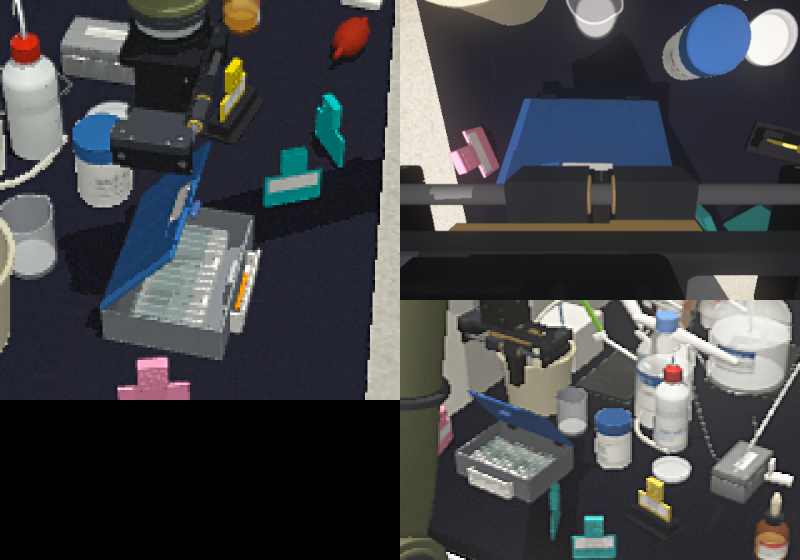

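The composite shows the fingers above the cover. In the wrist view they're at (600,190) and the white pad at (587,165), so I'll shift a little in +y and follow the cover's arc down.

Request:
{"api": "servo_tool", "payload": {
  "gripper": [0, 0, 0, 0, 0, 0, 0, 0],
  "dp": [
    [0, -0.013, 0.02],
    [0, 0, 0.025],
    [-0.01, 0, 0.01],
    [-0.009, 0, 0.0095],
    [-0.008, 0, 0.011],
    [-0.0085, 0, 0.013],
    [-0.0045, 0, 0.012],
    [0, 0, 0]
  ],
  "dr": [
    [0, 0, 0],
    [0, 0, 0],
    [0, 0, 0],
    [0, 0, 0],
    [0, 0, 0],
    [0, 0, 0],
    [0, 0, 0],
    [0, 0, 0]
  ]
}}

```text
t: 4.25
eef_pos: [0.4982, 0.1921, 0.1029]
tcp_rot: [179.9, 0.1, -2.4]
ft_force: [-0.1, 0.2, 0.3]
opening: 0.0003
finger_force: 0.0
```

Request:
{"api": "servo_tool", "payload": {
  "gripper": [0, 0, 0, 0, 0, 0, 0, 0],
  "dp": [
    [-0.003, 0, 0.007],
    [-0.003, 0, 0.005],
    [-0.001, 0, 0.005],
    [0, 0, 0.004],
    [0, 0, 0.003],
    [0, 0, 0],
    [0, 0, 0],
    [0, 0, 0]
  ],
  "dr": [
    [0, 0, 0],
    [0, 0, 0],
    [0, 0, 0],
    [0, 0, 0],
    [0, 0, 0],
    [0, 0, 0],
    [0, 0, 0],
    [0, 0, 0]
  ]
}}

```text
t: 5.05
eef_pos: [0.4921, 0.1929, 0.0801]
tcp_rot: [180.0, 0.1, -2.5]
ft_force: [-2.9, -0.4, 5.5]
opening: 0.0006
finger_force: 2.6
```

Request:
{"api": "servo_tool", "payload": {
  "gripper": [0, 0, 0, 0, 0, 0, 0, 0],
  "dp": [
    [0, 0, 0.002],
    [0, 0, 0.002],
    [0, 0, 0.002],
    [0, 0, 0.002],
    [0, 0, 0],
    [0, 0, 0],
    [0, 0, 0],
    [0, 0, 0]
  ],
  "dr": [
    [0, 0, 0],
    [0, 0, 0],
    [0, 0, 0],
    [0, 0, 0],
    [0, 0, 0],
    [0, 0, 0],
    [0, 0, 0],
    [0, 0, 0]
  ]
}}

```text
t: 5.85
eef_pos: [0.4929, 0.1928, 0.0737]
tcp_rot: [179.9, -0.0, -2.5]
ft_force: [-5.8, -3.4, 16.4]
opening: 0.0002
finger_force: 7.9
```

Request:
{"api": "servo_tool", "payload": {
  "gripper": [0, 0, 0, 0, 0, 0, 0, 0],
  "dp": [
    [0, 0, 0.002],
    [0, 0, 0],
    [0, 0, -0.01],
    [0, 0, -0.03],
    [0, 0, -0.04],
    [0, 0, -0.04],
    [0, 0, -0.04],
    [0, 0, -0.04]
  ],
  "dr": [
    [0, 0, 0],
    [0, 0, 0],
    [0, 0, 0],
    [0, 0, 0],
    [0, 0, -0.145],
    [0, 0, -0.145],
    [0, 0, -0.145],
    [0, 0, -0.145]
  ]
}}

```text
t: 6.65
eef_pos: [0.4928, 0.1925, 0.2713]
tcp_rot: [180.0, -0.0, 31.1]
ft_force: [0.4, 0.3, 0.1]
opening: 0.0004
finger_force: 0.0
```

Request:
{"api": "servo_tool", "payload": {
  "gripper": [0.05, 0.05, 0.05, 0.05, 0.05, 0.05, 0.05, 0.05],
  "dp": [
    [0, 0, 0],
    [0, 0, 0],
    [0, 0, 0],
    [0, 0, 0],
    [0, 0, 0],
    [0, 0, 0],
    [0, 0, 0],
    [0, 0, 0]
  ],
  "dr": [
    [0, 0, -0.145],
    [0, 0, -0.145],
    [0, 0, -0.145],
    [0, 0, -0.145],
    [0, 0, -0.145],
    [0, 0, 0],
    [0, 0, 0],
    [0, 0, 0]
  ]
}}

```text
t: 7.45
eef_pos: [0.4927, 0.1926, 0.2699]
tcp_rot: [180.0, 0.0, 72.1]
ft_force: [0.2, 0.3, 0.4]
opening: 0.0486
finger_force: 0.0
```

Request:
{"api": "servo_tool", "payload": {
  "gripper": [0.05, 0.05, 0.05, 0.05, 0.05, 0.05, 0.05, 0.05],
  "dp": [
    [-0.035, 0.013, 0],
    [-0.035, 0.013, 0],
    [-0.035, 0.013, 0],
    [-0.035, 0.013, 0],
    [-0.035, 0.013, 0],
    [-0.035, 0.013, 0],
    [-0.035, 0.013, 0],
    [-0.035, 0.013, 0]
  ],
  "dr": [
    [0, 0, 0],
    [0, 0, 0],
    [0, 0, 0],
    [0, 0, 0],
    [0, 0, 0],
    [0, 0, 0],
    [0, 0, 0],
    [0, 0, 0]
  ]
}}

```text
t: 8.25
eef_pos: [0.5065, -0.1072, 0.2702]
tcp_rot: [180.0, 0.0, 72.2]
ft_force: [0.4, 0.8, 0.6]
opening: 0.0502
finger_force: 0.0
```

Run:
```python
from h import *
w=snap('wrist','w2');d=snap('side','d2');s=snap('scene','s2')
o=np.zeros((600,800,3),np.uint8);o[:384,:512]=w['color'][:,:,::-1]
o[:384,512:]=cv2.resize(d['color'][200:320,205:295,::-1],(288,384),interpolation=3)
o[384:,:400]=cv2.resize(s['color'][150:230,170:318,::-1],(400,216),interpolation=3)
cv2.imwrite('pics/m2.png',o)
print([proj(w,X).round() for X in ([.5156,-.1057,.089],[.5064,-.1072,.089],[.51,-.106,.054])])
```

```text
[array([264., 175.]), array([257., 179.]), array([259., 172.])]
```

View pics/m2.png

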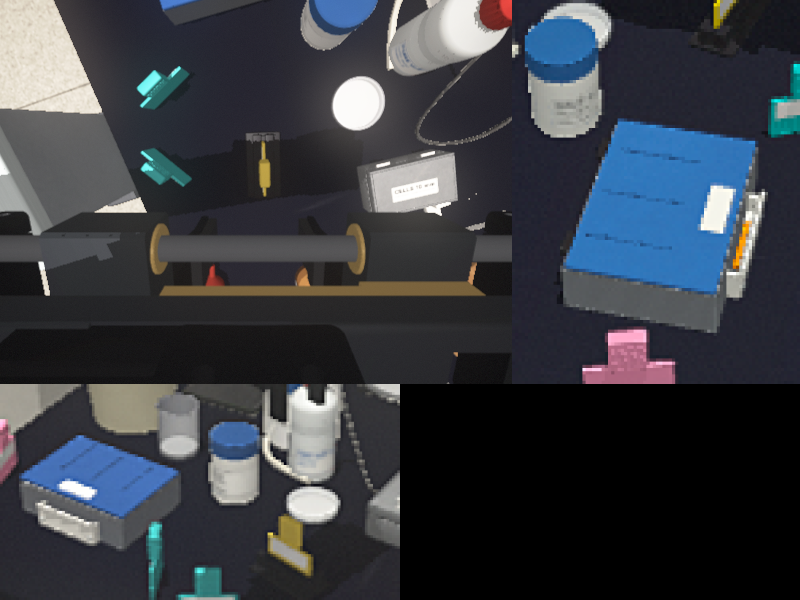

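The cover is flat and shut in both the side and scene views. In the wrist view the yellow tab is at about (264,168), in line with the tool's x axis. A colour mask should give a finer fix.

Run:
```python
from h import *
from scipy.optimize import least_squares
w=ld('w2');im=cv2.cvtColor(w['color'],cv2.COLOR_RGB2HSV)
m=cv2.inRange(im,(18,100,90),(35,255,255));m[:130]=0;m[205:]=0;m[:,:240]=0;m[:,290:]=0
for v in range(130,205,3):
    u=np.flatnonzero(m[v]); print(v,(u.min(),u.max()) if len(u) else None,end='; ')
def W(p,X): c,q=np.cos(p[2]),np.sin(p[2]); return np.array([p[0]+c*X[0]-q*X[1],p[1]+q*X[0]+c*X[1],X[2]])
p=[.5156,-.1057,-.281]
print()
for X in([0,.035,.054],[0,-.035,.054],[0,.015,.089],[0,-.015,.089],[.006,0,.089],[-.006,0,.089],[.002,.03,.054],[-.002,.03,.054]):print(X,proj(w,W(p,X)).round(1))
```

```text
130 None; 133 None; 136 None; 139 None; 142 (np.int64(262), np.int64(264)); 145 (np.int64(261), np.int64(264)); 148 (np.int64(262), np.int64(264)); 151 (np.int64(262), np.int64(264)); 154 (np.int64(263), np.int64(265)); 157 (np.int64(263), np.int64(265)); 160 (np.int64(260), np.int64(268)); 163 (np.int64(259), np.int64(269)); 166 (np.int64(259), np.int64(269)); 169 (np.int64(259), np.int64(269)); 172 (np.int64(259), np.int64(269)); 175 (np.int64(259), np.int64(269)); 178 (np.int64(259), np.int64(269)); 181 (np.int64(259), np.int64(270)); 184 (np.int64(260), np.int64(270)); 187 (np.int64(261), np.int64(268)); 190 (np.int64(263), np.int64(265)); 193 (np.int64(263), np.int64(265)); 196 (np.int64(264), np.int64(264)); 199 None; 202 None; 
[0, 0.035, 0.054] [262.4 143.2]
[0, -0.035, 0.054] [263.7 196.4]
[0, 0.015, 0.089] [263.5 162.6]
[0, -0.015, 0.089] [264.1 187.7]
[0.006, 0, 0.089] [268.8 175.2]
[-0.006, 0, 0.089] [258.7 175.4]
[0.002, 0.03, 0.054] [264.1 147.1]
[-0.002, 0.03, 0.054] [261.  147.2]
```

Request:
{"api": "servo_tool", "payload": {
  "gripper": [0.05, 0.05, 0.05, 0.05, 0.05, 0.05, 0.05, 0.05],
  "dp": [
    [0.004, 0.008, 0],
    [0, 0, 0.04],
    [0, 0, 0.04],
    [0, 0, 0.04],
    [0, 0, 0.04],
    [0, 0, 0.02],
    [0, 0, 0.01],
    [0, 0, 0]
  ],
  "dr": [
    [0, 0, -0.03],
    [0, 0, 0],
    [0, 0, 0],
    [0, 0, 0],
    [0, 0, 0],
    [0, 0, 0],
    [0, 0, 0],
    [0, 0, 0]
  ]
}}

```text
t: 9.2
eef_pos: [0.5153, -0.1025, 0.0792]
tcp_rot: [-179.9, -0.0, 74.2]
ft_force: [-0.2, -0.1, -0.4]
opening: 0.0497
finger_force: 0.0
```

Request:
{"api": "servo_tool", "payload": {
  "gripper": [0.0, 0.0, 0.0, 0.0, 0.0, 0.0, 0, 0],
  "force": 45,
  "dp": [
    [0, 0, 0],
    [0, 0, 0],
    [0, 0, 0],
    [0, 0, 0],
    [0, 0, 0],
    [0, 0, 0],
    [0, 0, 0],
    [0, 0, 0]
  ],
  "dr": [
    [0, 0, 0],
    [0, 0, 0],
    [0, 0, 0],
    [0, 0, 0],
    [0, 0, 0],
    [0, 0, 0],
    [0, 0, 0],
    [0, 0, 0]
  ]
}}

```text
t: 10.0
eef_pos: [0.5158, -0.1044, 0.0803]
tcp_rot: [179.9, 0.0, 74.0]
ft_force: [1.4, -0.8, 1.9]
opening: 0.0113
finger_force: 45.0
```

Request:
{"api": "servo_tool", "payload": {
  "gripper": [0, 0, 0, 0, 0, 0, 0, 0],
  "dp": [
    [0, 0, -0.01],
    [0, 0, -0.02],
    [0, 0, -0.03],
    [0, 0, -0.03],
    [0, 0, -0.03],
    [0, 0, -0.03],
    [0, 0, 0],
    [0, 0, 0]
  ],
  "dr": [
    [0, 0, 0],
    [0, 0, 0],
    [0, 0, 0],
    [0, 0, 0],
    [0, 0, 0],
    [0, 0, -0.115],
    [0, 0, -0.115],
    [0, 0, 0]
  ]
}}

```text
t: 10.8
eef_pos: [0.5153, -0.104, 0.2313]
tcp_rot: [180.0, 0.0, 87.2]
ft_force: [-0.1, 0.7, -0.4]
opening: 0.0114
finger_force: 45.0
```

```bash
cat > fit2.py <<'E'
from h import *
from scipy.optimize import minimize
V=[]
for n,(x0,y0,x1,y1) in(('s2',(172,160,245,215)),('d2',(215,225,290,300))):
    f=ld(n);h=cv2.cvtColor(f['color'],cv2.COLOR_RGB2HSV);m=cv2.inRange(h,(100,110,40),(125,255,255))
    k=np.zeros_like(m);k[y0:y1,x0:x1]=m[y0:y1,x0:x1]
    l,lab,st,_=cv2.connectedComponentsWithStats(k);k=(lab==1+st[1:,4].argmax()).astype(np.uint8)
    c=cv2.convexHull(np.argwhere(k)[:,::-1].astype(np.int32));z=np.zeros_like(m);cv2.fillConvexPoly(z,c,1)
    z=cv2.resize(z,None,fx=4,fy=4,interpolation=0);V.append((f,z));print(n,k.sum(),cv2.boundingRect(c))
def W(p,X): c,q=np.cos(p[2]),np.sin(p[2]); return [p[0]+c*X[0]-q*X[1],p[1]+q*X[0]+c*X[1],X[2]]
def iou(p):
    t=[]
    for f,z in V:
        P=np.float32([4*(proj(f,W(p,[x,y,h]))+.5) for x in(-.065,.061) for y in(-.086,.086) for h in(.049,.055)])
        r=np.zeros_like(z);cv2.fillConvexPoly(r,np.round(cv2.convexHull(P)*16).astype(np.int32),1,shift=4)
        t.append((r&z).sum()/(r|z).sum())
    return t
r=minimize(lambda p:-sum(iou(p)),[.531,.189,-.048],method='Nelder-Mead',options=dict(initial_simplex=[[.531,.189,-.048],[.535,.189,-.048],[.531,.193,-.048],[.531,.189,-.02]],xatol=1e-4))
p=r.x;print(p,iou(p),'yaw',np.degrees(p[2]),'channel',W(p,[-.069,0,.03]))
for f in(ld('s2'),ld('d2')):print([proj(f,W(p,X)).round(1).tolist() for X in([-.073,.046,.03],[-.073,-.046,.03],[-.077,0,.03])])
E
python3 fit2.py
```

```text
s2 908 (177, 169, 59, 31)
d2 2184 (221, 237, 61, 55)
[ 0.5338354   0.18938764 -0.05714687] [np.float64(0.9467434328895286), np.float64(0.9602047940423551)] yaw -3.274274219109184 channel [np.float64(0.46494804302356985), np.float64(0.19332862450892865), 0.03]
[[184.4, 193.8], [204.7, 201.9], [193.7, 198.4]]
[[273.9, 285.8], [280.5, 260.3], [278.8, 272.9]]
```

Request:
{"api": "servo_tool", "payload": {
  "gripper": [0, 0, 0, 0, 0, 0, 0, 0],
  "dp": [
    [0.037, -0.0085, 0],
    [0.037, -0.0085, 0],
    [0.037, -0.0085, 0],
    [0.037, -0.0085, 0],
    [0.037, -0.0085, 0],
    [0.037, -0.0085, 0],
    [0.036, -0.0085, 0],
    [0.036, -0.0085, 0]
  ],
  "dr": [
    [0, 0, 0],
    [0, 0, 0],
    [0, 0, 0],
    [0, 0, 0],
    [0, 0, 0],
    [0, 0, 0],
    [0, 0, 0],
    [0, 0, 0]
  ]
}}

```text
t: 11.6
eef_pos: [0.4603, 0.1938, 0.2293]
tcp_rot: [-179.9, 0.1, 87.0]
ft_force: [0.5, 0.6, 0.1]
opening: 0.0117
finger_force: 45.0
```

Request:
{"api": "servo_tool", "payload": {
  "gripper": [0, 0, 0, 0, 0, 0, 0],
  "dp": [
    [0, 0, 0],
    [0, 0, 0.03],
    [0, 0, 0.03],
    [0, 0, 0.03],
    [0, 0, 0.01],
    [0, 0, 0],
    [0, 0, 0]
  ],
  "dr": [
    [0, 0, 0],
    [0, 0, 0],
    [0, 0, 0],
    [0, 0, 0],
    [0, 0, 0],
    [0, 0, 0],
    [0, 0, 0]
  ]
}}

```text
t: 12.3
eef_pos: [0.4624, 0.1928, 0.1309]
tcp_rot: [180.0, -0.0, 87.1]
ft_force: [0.3, -0.3, -0.5]
opening: 0.0118
finger_force: 45.0
```

Run:
```python
from h import *
print({k:np.round(robot.sense()[k],4) for k in('eef_pos','tcp_rot','ft_force')})
w=snap('wrist','w3');d=snap('side','d3');s=snap('scene','s3')
o=np.zeros((600,800,3),np.uint8);o[:300,:400]=cv2.resize(w['color'][:,:,::-1],(400,300))
o[:480,400:]=cv2.resize(d['color'][215:311,220:300,::-1],(400,480),interpolation=3)
o[300:,:400]=cv2.resize(s['color'][150:225,165:265,::-1],(400,300),interpolation=3)
cv2.imwrite('pics/m3.png',o)
```

```text
{'eef_pos': array([0.4624, 0.1928, 0.1309]), 'tcp_rot': array([ 1.799628e+02, -2.020000e-02,  8.713810e+01]), 'ft_force': array([ 0.3128, -0.3333, -0.4823])}
```

View pics/m3.png

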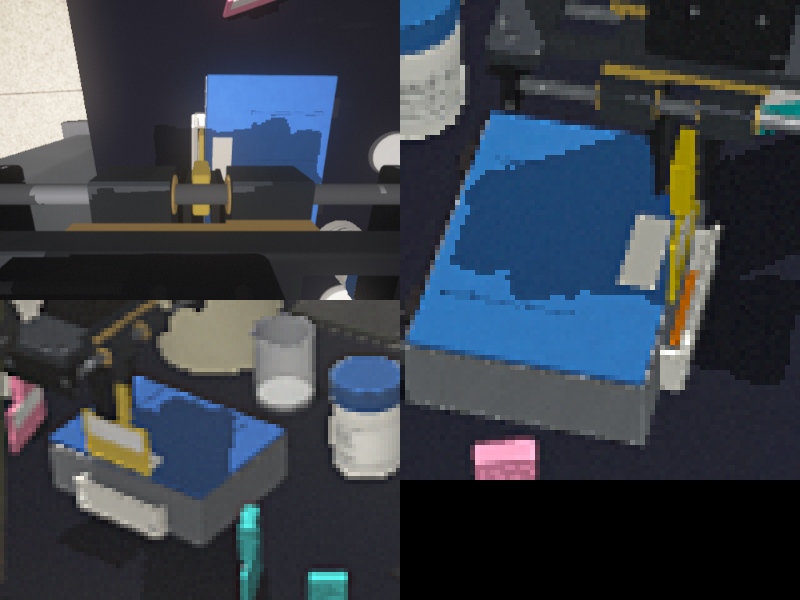

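Run:
```python
from h import *
w=ld('w3');h=cv2.cvtColor(w['color'],cv2.COLOR_RGB2HSV)
b=cv2.inRange(h,(100,110,40),(125,255,255));y=cv2.inRange(h,(18,100,90),(35,255,255))
for v in range(100,275,6):
    B=np.flatnonzero(b[v,200:430])+200;Y=np.flatnonzero(y[v,200:330])+200
    if len(B): e=onplane(w,B.min()-.5,v,.055)
    print(v,B.min() if len(B) else None,(Y.min(),Y.max()) if len(Y) else None, e[:2].round(4), (onplane(w,(Y.min()+Y.max())/2,v,.105)[:2].round(4)) if len(Y) else '')
for X in([.4624,.1928+.034,.105],[.4624,.1928-.034,.105],[.4624,.1928+.034,.057],[.4624,.1928,.14]):print(proj(w,X).round(1))
# lip white
hh=h[140:175,235:262];print(w['color'][150:215:8,238:266].tolist()[0:1])
```

```text
100 265 None [0.4716 0.2733] 
106 265 None [0.4714 0.269 ] 
112 265 None [0.4712 0.2646] 
118 265 None [0.471  0.2603] 
124 265 None [0.4708 0.2558] 
130 265 None [0.4707 0.2514] 
136 264 None [0.4697 0.2469] 
142 264 None [0.4695 0.2424] 
148 264 None [0.4693 0.2377] 
154 264 None [0.4691 0.2331] 
160 264 None [0.4689 0.2284] 
166 264 (np.int64(256), np.int64(260)) [0.4687 0.2237] [0.4645 0.2314]
172 264 (np.int64(255), np.int64(260)) [0.4685 0.2189] [0.464  0.2277]
178 264 (np.int64(255), np.int64(260)) [0.4683 0.214 ] [0.4638 0.2239]
184 264 (np.int64(255), np.int64(260)) [0.468  0.2091] [0.4636 0.2201]
190 264 (np.int64(255), np.int64(260)) [0.4678 0.2042] [0.4634 0.2163]
196 264 (np.int64(255), np.int64(260)) [0.4676 0.1992] [0.4632 0.2125]
202 264 (np.int64(255), np.int64(260)) [0.4674 0.1941] [0.4631 0.2086]
208 268 (np.int64(249), np.int64(266)) [0.4704 0.1888] [0.4629 0.2046]
214 269 (np.int64(247), np.int64(267)) [0.4711 0.1836] [0.4624 0.2006]
220 386 (np.int64(245), np.int64(269)) [0.5679 0.1736] [0.4622 0.1966]
226 394 (np.int64(222), np.int64(293)) [0.5749 0.1679] [0.46
[... 395 characters left out ...]
p.int64(295)) [0.5824 0.1345] [0.4607 0.167 ]
268 399 (np.int64(220), np.int64(295)) [0.5819 0.1288] [0.4608 0.1626]
274 268 (np.int64(247), np.int64(266)) [0.468  0.1287] [0.4599 0.1582]
[255.  173.5]
[260.1 273. ]
[255.4 162.8]
[257.9 249.3]
[[[55, 54, 65], [55, 56, 66], [55, 55, 66], [55, 55, 67], [56, 55, 67], [55, 55, 68], [88, 85, 92], [173, 166, 164], [248, 245, 240], [255, 254, 253], [240, 236, 229], [240, 235, 228], [238, 233, 226], [240, 236, 230], [250, 247, 242], [252, 250, 247], [253, 252, 250], [255, 254, 254], [255, 255, 254], [255, 255, 254], [255, 255, 254], [255, 255, 254], [255, 255, 254], [254, 253, 252], [181, 178, 177], [164, 169, 183], [101, 130, 182], [90, 135, 216]]]
```

The cover edge in the wrist view puts the channel centre at x≈0.463, y≈0.193. The blade is at 0.4624 with matching yaw (-3°), so I'll insert.

Request:
{"api": "servo_tool", "payload": {
  "gripper": [0, 0, 0, 0, 0, 0, 0, 0],
  "dp": [
    [0, 0.0003, 0.01],
    [0, 0, 0.008],
    [0, 0, 0.006],
    [0, 0, 0.004],
    [0, 0, 0.003],
    [0, 0, 0.003],
    [0, 0, 0],
    [0, 0, 0]
  ],
  "dr": [
    [0, 0, 0],
    [0, 0, 0],
    [0, 0, 0],
    [0, 0, 0],
    [0, 0, 0],
    [0, 0, 0],
    [0, 0, 0],
    [0, 0, 0]
  ]
}}

```text
t: 13.25
eef_pos: [0.4622, 0.1927, 0.096]
tcp_rot: [180.0, 0.0, 87.2]
ft_force: [0.0, 0.6, -0.7]
opening: 0.012
finger_force: 45.0
```

Request:
{"api": "servo_tool", "payload": {
  "gripper": [0, 0, 0, 0, 0, 0, 0, 0],
  "dp": [
    [0, 0, 0.003],
    [0, 0, 0.003],
    [0, 0, 0.002],
    [0, 0, 0.002],
    [0, 0, 0.001],
    [0, 0, 0.001],
    [0, 0, 0],
    [0, 0, 0]
  ],
  "dr": [
    [0, 0, 0],
    [0, 0, 0],
    [0, 0, 0],
    [0, 0, 0],
    [0, 0, 0],
    [0, 0, 0],
    [0, 0, 0],
    [0, 0, 0]
  ]
}}

```text
t: 14.05
eef_pos: [0.4628, 0.1929, 0.0857]
tcp_rot: [179.9, 0.1, 87.2]
ft_force: [-3.6, -3.2, 15.1]
opening: 0.012
finger_force: 45.0
```

Request:
{"api": "servo_tool", "payload": {
  "gripper": [0, 0, 0, 0, 0, 0, 0, 0],
  "dp": [
    [0, 0, 0.001],
    [0, 0, 0.001],
    [0, 0, 0],
    [0, 0, 0],
    [0, 0, 0],
    [0, 0, 0],
    [0, 0, 0],
    [0, 0, 0]
  ],
  "dr": [
    [0, 0, 0],
    [0, 0, 0],
    [0, 0, 0],
    [0, 0, 0],
    [0, 0, 0],
    [0, 0, 0],
    [0, 0, 0],
    [0, 0, 0]
  ]
}}

```text
t: 14.85
eef_pos: [0.4632, 0.193, 0.0856]
tcp_rot: [179.9, 0.1, 87.2]
ft_force: [-8.0, -3.7, 28.3]
opening: 0.0117
finger_force: 45.0
```

Run:
```python
from h import *
print({k:np.round(robot.sense()[k],4) for k in('eef_pos','tcp_rot','ft_force')})
w=snap('wrist','w4');d=snap('side','d4');s=snap('scene','s4')
o=np.zeros((600,800,3),np.uint8);o[:300,:400]=cv2.resize(w['color'][:,:,::-1],(400,300))
o[:480,400:]=cv2.resize(d['color'][215:311,220:300,::-1],(400,480),interpolation=3)
o[300:,:400]=cv2.resize(s['color'][150:225,165:265,::-1],(400,300),interpolation=3)
cv2.imwrite('pics/m4.png',o)
```

```text
{'eef_pos': array([0.4632, 0.193 , 0.0856]), 'tcp_rot': array([1.799134e+02, 1.158000e-01, 8.717040e+01]), 'ft_force': array([-8.0218, -3.6834, 28.2597])}
```

View pics/m4.png

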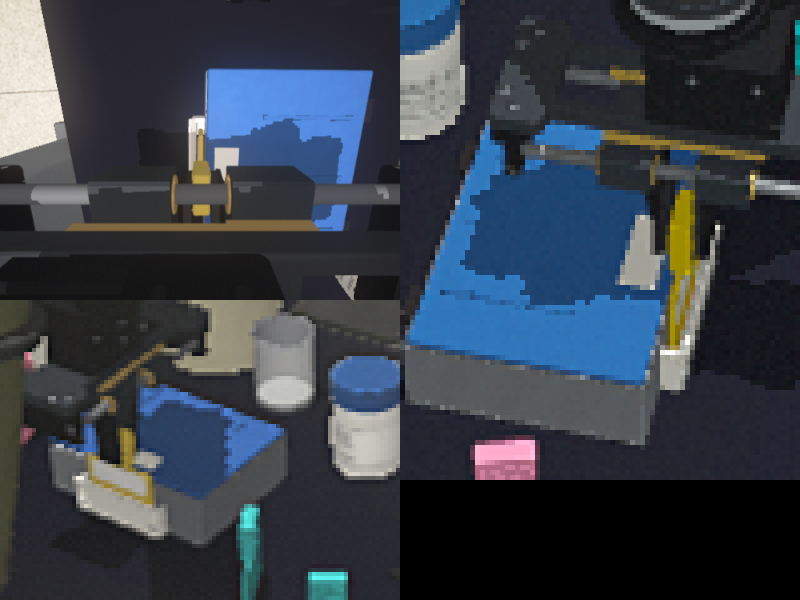

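The blade is behind the lip in both the side view (680,300) and the scene view (120,475), and the cover is still shut. The last 2 mm of push raised the force from 15 to 28 N with no travel, and the height matches the channel floor, so the holder is on the bottom.

```bash
python3 -c "
from cell import robot;print(robot.finish_job())"
```

```text
the job is handed in; nothing more can be done
None
```

The cover is snapped shut, and the yellow label holder is pressed fully down behind the lip with the gripper still holding it (about 28 N); the job is handed in.

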